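# Tip a gel card over onto the light viewer

## Task

One blood-grouping gel card on the bench in front of the light viewer lies on its printed face. Push it with the fingertips against the front edge of the viewer until it tips up and flips over, face up, onto the viewer, then push it on until the whole card lies flat on the glowing panel. Never lift the card clear of the bench and the viewer, and leave everything else, the other cards too, where it is.

Things in the scene. Friction and masses are not known exactly. Their poses are not given: they have to be found in the camera images.
- card: Card to turn over, 54 (x) x 70 (y) x 7 mm (z), 14 to 25 g, origin at its centre: a 4 mm back plate; on its printed face a block of columns, 46 x 62 mm, stands 3 mm proud. z points out of the plain grey back. Starts face down on that block (z up, the plate's rim 3 mm off the bench, overhanging 4 mm), 1 to 4 cm from the viewer's front edge, a 70 mm side to it, within 0.3 rad. Once turned, z is down.
- corner_a (a point): Corner of card at its x -27 mm, y +35 mm, mid-thickness.
- corner_b (a point): Corner of card at its x -27 mm, y -35 mm, mid-thickness.
- corner_c (a point): Corner of card at its x +27 mm, y +35 mm, mid-thickness.
- corner_d (a point): Corner of card at its x +27 mm, y -35 mm, mid-thickness.
- viewer: Fixed flat light viewer: slab 200 mm (x) x 280 mm (y), 12 mm high, origin at the centre of its underside, z up. Its front edge, an upright square step, faces the robot at its x -100 mm. The glowing panel is flush with the top, within a 12 mm aluminium frame: x -88 to +88 mm, y -128 to +128 mm.
- viewer_edge (a point): Middle of the upper arris of the viewer's front edge.
- spare_card: Another gel card, same size and make, printed face UP on the bench beside the card to turn over (left or right of it, centres 120 to 145 mm apart); origin at its centre. Stays where it is.
- read_card_1: Gel card of the same size lying face up on the rear half of the viewer, towards its +y end (centre 40 to 60 mm behind the viewer's middle); origin at its centre. Stays where it is.
- read_card_2: The same, towards the viewer's -y end. Stays where it is.
- tube_rack: White rack, 80 x 170 mm, with blue-capped sample tubes, 114 mm high, on the left; origin at the centre of its underside. Stays.
- vial_blue: Amber dropper vial, 26 mm across, 82 mm high, blue cap, on the right; origin at the centre of its underside. Stays.
- vial_yellow: The same with a yellow cap. Stays.
- timer: White bench timer, 60 x 70 x 18 mm, on the right; origin at the centre of its underside. Stays.
- marker: White and black marker pen, 120 x 12 x 12 mm, on the left; origin at the centre of its underside. Stays.
Things that resemble listed ones, but are neither listed nor needed, are in the scene too. Leave any black or orange look-alike of the card alone.

How it is judged:
By the outcome, as a careful person would: the job done as asked, in the order asked, and still so for the second after the job is handed in, with the robot touching nothing.
It also fails if it takes over 51 s, if anything falls off the work surface, if the arm or the gripper's body presses on something with over 40 N, if the wrist force passes 120 N, or if a joint passes its speed limit or range.

## Robot

A 6-joint arm with a two-finger parallel gripper is mounted at the origin on the work surface. World frame = base frame: x ahead of the robot, y to its left, z up, the work surface at z = 0. Lengths are in m, angles in degrees, forces in N, time in s.
With the tool pointing down it reaches from about 0.4 to 0.825 m from the base axis. Payload 7 kg.
Tool frame: the origin (TCP) lies between the finger pads; the fingertips stand 22 mm ahead of it and the grasp point (between the pads) lies 3 mm ahead of it; z points along the fingers, y is the line along which they close (so a half turn about z gives the same grasp; the last joint's range is limited). The gripper opens to 88 mm and grips with 3 to 60 N. Pads are 19 mm wide; open, the fingers measure 130 mm over their backs; the gripper's body (78 mm by 193 mm) begins 47 mm behind the grasp point.
Start: joints at [88.184, 20.546, 0.682, 0, -70.136, -16.507], TCP at [0.212, 0.641, 0.249] pointing down, gripper open.
Joint ranges: [-176.03, 176.03], [-82.01, 121.73], [-58.28, 71.71], [-173.87, 95.51], [-174.79, -0.11], [-173.66, 173.66]. Speed limits (degrees/s): [136.94, 136.94, 172.46, 180, 180, 180].

## Interface

Orientations are given as [roll, pitch, yaw] about the fixed x, y, z axes, in that order (R = Rz(yaw) Ry(pitch) Rx(roll)).
In Python, from plant import ctrl gives the robot as it stands.
- The arm moves only by the tool apply_moves, never from a script. Its argument "targets" is a list of rows, each an object with "travel": the shift along the tool's x, y, z in mm, a list of three; "roll": the turn about the tool's z in degrees; "jaw": the finger opening in mm, from 0 to 87.6. In form: [{"travel": [tx, ty, tz], "roll": roll, "jaw": jaw}, ...]. A call has 1 to 10 rows; each row shifts and turns the commanded pose from where the row before left it, along the tool's axes as they then stand; what a row does not reach is not made up. A row lasts 1/10 s, in which the tool goes at most 50 mm and 8.59 degrees, less where a joint would pass 70% of its speed; a pose out of reach is approached as far as the arm can. A call with a gripper value outside its range is refused whole. The fingers move at their own pace and stop on an object; the grip force is fixed at half the most. Time passes only in rows, so rows that do not move let the fingers close. It gives the time, the measured TCP pose, the force, the opening and the grip force at its end, in the units of the state.
- ctrl.get_obs(): the state, without advancing time (a new reading comes with each control period).
- ctrl.snapshot(name): name is "side" or "top"; returns the picture (480x640x3 uint8, red, green, blue); there is no depth.
- ctrl.calibration(name): a dict with "K" (3x3 intrinsics, pixels), "dist_coeffs" ([k1, k2, p1, p2, k3] as OpenCV has them; the pictures are not rectified), "extrinsics" (4x4, takes a point from camera to world coordinates). Camera axes: x right, y down, z forward; pixel columns grow to the right and rows downward; lengths in m; the calibration is good to about 2 mm. A picture is of the moment at which its call begins. calibration takes no time and is no camera call.
- ctrl.close_job(): hands the job in; it is judged then, once.
The state is a dict: "clock": time; "joint_pos": joint angles; "qvel": joint speeds; "tau": joint torques, N m; "tool_pos": TCP position; "orientation": TCP orientation; "force": force on the tool from outside, world axes, zero at the start; "moment": the same for the moment, N m; "opening": finger opening in m; "gripper_force": force on a finger pad.
Only numpy, scipy, OpenCV 4.12 (cv2) and the standard library are available. Lean on these libraries where they do the work, as an engineer would, in place of code of your own. Each camera call takes 0.05 s, during which the arm holds its last target. There are 200 camera calls.

## Working session

There is one attempt and no reset: what is moved stays moved. The work goes in short steps, Python scripts to look and compute and a tool call to move; the robot and the scene stay as the last step left them, time stands still between calls to the robot, and variables do not carry over. Pictures are saved under pics/ and viewed, at most 10 in all, crops included, and the job is handed in when it is done.

Besides the shell and the picture viewer there is one more tool, called after ">>>" as a command line: name --argument value ..., lists and objects as JSON in quotes. apply_moves: Moves the arm, as the interface text tells. Its arguments: {"type":"object","properties":{"targets":{"type":"array","items":{"type":"object","properties":{"travel":{"type":"array","items":{"type":"number"}},"roll":{"type":"number"},"jaw":{"type":"number"}}}}},"required":["targets"]}

```bash
mkdir -p pics; python3 - <<'E'
from plant import ctrl
import cv2,numpy as np
np.set_printoptions(precision=4,suppress=True)
for n in("top","side"):
    cv2.imwrite(f"pics/{n}0.png",ctrl.snapshot(n)[:,:,::-1]); c=ctrl.calibration(n); print(n,c)
print(ctrl.get_obs())
E
```

```text
top {'K': array([[563.6084,   0.    , 319.3953],
       [  0.    , 563.6084, 244.154 ],
       [  0.    ,   0.    ,   1.    ]]), 'dist_coeffs': array([0.0465, 0.    , 0.    , 0.    , 0.    ]), 'extrinsics': array([[-0.0206, -0.9774,  0.2105,  0.1962],
       [-0.9998,  0.0213,  0.0011, -0.0123],
       [-0.0056, -0.2105, -0.9776,  1.4383],
       [ 0.    ,  0.    ,  0.    ,  1.    ]])}
side {'K': array([[556.7041,   0.    , 325.2203],
       [  0.    , 556.7041, 245.3075],
       [  0.    ,   0.    ,   1.    ]]), 'dist_coeffs': array([-0.0591,  0.    ,  0.    ,  0.    ,  0.    ]), 'extrinsics': array([[-0.6794, -0.3655,  0.6363, -0.229 ],
       [-0.7336,  0.3207, -0.5992,  0.7144],
       [ 0.0149, -0.8739, -0.486 ,  0.6034],
       [ 0.    ,  0.    ,  0.    ,  1.    ]])}
{'clock': 0.1, 'joint_pos': array([ 88.1865,  20.5871,   0.6391,  -0.0173, -70.1371, -16.5067]), 'qvel': array([-0.0395, -0.0872,  0.069 , -0.0317, -0.0774, -0.1155]), 'tau': array([ -0.0013, -58.4161,  29.3753,   7.0156,   0.0102,  -0.0001]), 'tool_pos': array([0.2121, 0.6404, 0.2477]), 'orientation': array([179.9138,  -0.0085, -18.3261]), 'force': array([0.4937, 0.1917, 0.1034]), 'moment': array([ 0.0388,  0.0161, -0.0486]), 'gripper_force': 0.0, 'opening': 0.08792000573398899}
```

View pics/top0.png

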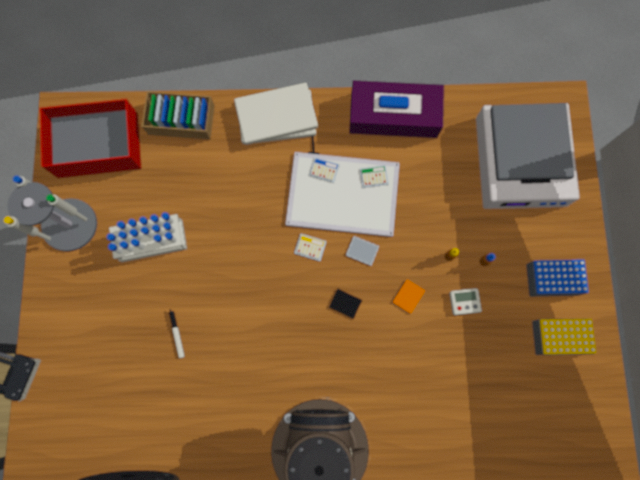

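View pics/side0.png

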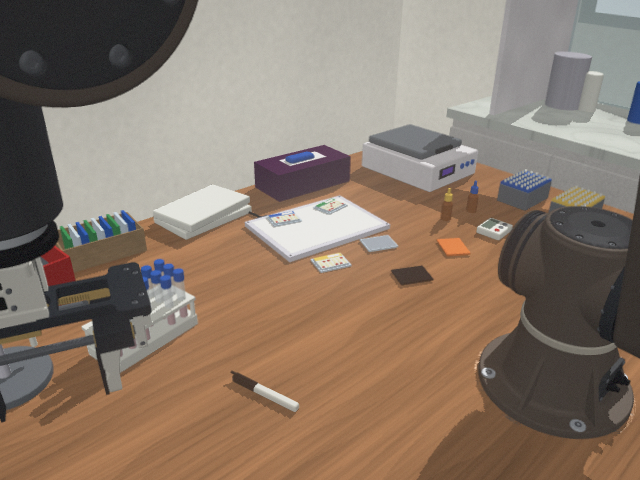

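The top view shows the plain grey face-down card at (362,250), and it is the only grey back in front of the viewer at (343,194). The other candidates are the face-up spare (311,247), the black card (346,304), the orange card (408,297) and the read cards (323,170) and (374,177). I'll confirm the grey one with a crop and measure it.

```bash
cat > h.py <<'E'
import cv2,numpy as np
from plant import ctrl
np.set_printoptions(precision=4,suppress=True)
def ray(n,px,z):
    c=ctrl.calibration(n);T=np.array(c["extrinsics"])
    p=cv2.undistortPoints(np.float64(px).reshape(-1,1,2),np.array(c["K"]),np.array(c["dist_coeffs"]))[:,0]
    d=np.c_[p,np.ones(len(p))]@T[:3,:3].T
    o=T[:3,3]; return o+d*((z-o[2])/d[:,2])[:,None]
def proj(n,P):
    c=ctrl.calibration(n);T=np.linalg.inv(np.array(c["extrinsics"]))
    return cv2.projectPoints(np.float64(P).reshape(-1,1,3),cv2.Rodrigues(T[:3,:3])[0],T[:3,3],np.array(c["K"]),np.array(c["dist_coeffs"]))[0][:,0]
def rect(n,mask,seed,z):
    k,l=cv2.connectedComponents(mask.astype(np.uint8)); m=(l==l[seed[1],seed[0]]).astype(np.uint8)
    c=max(cv2.findContours(m,0,1)[0],key=cv2.contourArea)
    w=ray(n,c[:,0,:],z)[:,:2]
    r=cv2.minAreaRect((w*1000).astype(np.float32)); return r,cv2.boxPoints(r)
E
python3 - <<'E'
from h import *
for n,cs,vs in(("top",(362,250),(343,210)),("side",(380,244),(310,235))):
    im=cv2.imread(f"pics/{n}0.png"); f=im.astype(int)
    print(n,f[cs[1],cs[0]],f[vs[1],vs[0]])
    m=(np.abs(f-f[cs[1],cs[0]]).max(2)<30)
    r,b=rect(n,m,cs,.007);print("card",r,b.tolist())
    hsv=cv2.cvtColor(im,cv2.COLOR_BGR2HSV); m=(hsv[:,:,1]<60)&(hsv[:,:,2]>140)
    r,b=rect(n,m,vs,.012);print("viewer",r,b.tolist())
a=cv2.imread("pics/top0.png")[220:280,280:400];b=cv2.imread("pics/side0.png")[220:280,300:420]
cv2.imwrite("pics/crop0.png",cv2.resize(np.vstack([a,b]),None,fx=5,fy=5,interpolation=cv2.INTER_CUBIC)[:600])
cv2.imwrite("pics/crop0.png",cv2.resize(np.hstack([a,b]),None,fx=3.3,fy=3.3,interpolation=cv2.INTER_CUBIC))
E
```

```text
top [158 153 146] [197 204 203]
card ((485.9712829589844, -121.025146484375), (70.78717041015625, 55.06553268432617), 66.31129455566406) [[446.53839111328125, -142.374755859375], [496.9642333984375, -164.498291015625], [525.4041748046875, -99.675537109375], [474.97833251953125, -77.552001953125]]
viewer ((640.213623046875, -74.75030517578125), (283.3280944824219, 203.759521484375), 82.30006408691406) [[520.2715454101562, -201.48666381835938], [722.1939086914062, -228.78738403320312], [760.1557006835938, 51.986053466796875], [558.2333374023438, 79.28677368164062]]
side [181 175 171] [231 234 235]
card ((483.5249328613281, -119.70379638671875), (71.3183364868164, 56.95177459716797), 66.22928619384766) [[443.09136962890625, -140.85986328125], [495.211669921875, -163.8158416748047], [523.95849609375, -98.5477294921875], [471.83819580078125, -75.59175109863281]]
viewer ((594.8043212890625, -64.34454345703125), (291.24163818359375, 294.47186279296875), 82.14781188964844) [[429.05450439453125, -188.48492431640625], [720.7653198242188, -228.71505737304688], [760.5541381835938, 59.79583740234375], [468.84332275390625, 100.02597045898438]]
```

View pics/crop0.png

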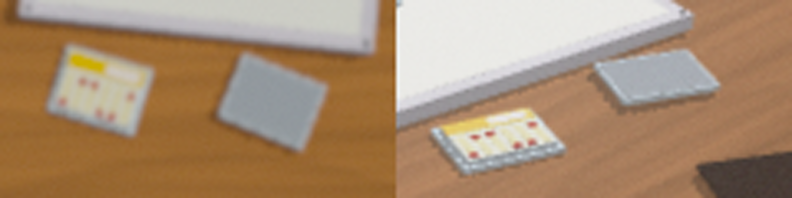

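>>> apply_moves --targets '[{"travel":[35,28,0],"roll":0,"jaw":24},{"travel":[35,28,0],"roll":0,"jaw":24},{"travel":[35,28,0],"roll":0,"jaw":24},{"travel":[35,28,0],"roll":0,"jaw":24},{"travel":[35,28,0],"roll":0,"jaw":24},{"travel":[35,28,0],"roll":0,"jaw":24},{"travel":[35,28,0],"roll":0,"jaw":24},{"travel":[35,28,0],"roll":0,"jaw":24},{"travel":[34,31,0],"roll":0,"jaw":24},{"travel":[0,0,0],"roll":-5.3,"jaw":24}]'

```text
clock: 1.1
tool_pos: [0.4314, 0.2958, 0.2484]
orientation: [179.9, 0.0, -13.2]
force: [-0.6, 1.0, 0.7]
opening: 0.0244
gripper_force: 0.0
```

>>> apply_moves --targets '[{"travel":[0,0,0],"roll":-5.3,"jaw":24},{"travel":[6,45,0],"roll":0,"jaw":24},{"travel":[6,45,0],"roll":0,"jaw":24},{"travel":[6,45,0],"roll":0,"jaw":24},{"travel":[6,45,0],"roll":0,"jaw":24},{"travel":[6,45,0],"roll":0,"jaw":24},{"travel":[6,45,0],"roll":0,"jaw":24},{"travel":[6,45,0],"roll":0,"jaw":24},{"travel":[6,45,0],"roll":0,"jaw":24},{"travel":[6,45,0],"roll":0,"jaw":24}]'

```text
clock: 2.1
tool_pos: [0.4286, -0.1103, 0.2487]
orientation: [-180.0, -0.0, -7.7]
force: [1.0, 1.2, -0.0]
opening: 0.0243
gripper_force: 0.0
```

>>> apply_moves --targets '[{"travel":[0,2,45],"roll":0,"jaw":24},{"travel":[0,0,45],"roll":0,"jaw":24},{"travel":[0,0,45],"roll":0,"jaw":24},{"travel":[0,0,45],"roll":0,"jaw":24},{"travel":[0,0,25],"roll":0,"jaw":24},{"travel":[0,0,13],"roll":0,"jaw":24},{"travel":[0,0,5],"roll":0,"jaw":24},{"travel":[0,0,1],"roll":0,"jaw":24},{"travel":[0,0,0],"roll":0,"jaw":24}]'

```text
clock: 3.0
tool_pos: [0.4294, -0.1105, 0.0251]
orientation: [-180.0, -0.0, -7.7]
force: [0.9, -0.4, 0.5]
opening: 0.0242
gripper_force: 0.0
```

```bash
python3 - <<'E'
from h import *
print(ctrl.get_obs()["tool_pos"],ctrl.get_obs()["force"])
a=ctrl.snapshot("top")[180:300,260:420,::-1];b=ctrl.snapshot("side")[170:290,270:430,::-1]
cv2.imwrite("pics/c1.png",cv2.resize(np.hstack([a,b]),None,fx=2.5,fy=2.5,interpolation=cv2.INTER_CUBIC))
E
```

```text
[ 0.4294 -0.1105  0.0251] [ 0.8895 -0.3661  0.4695]
```

View pics/c1.png

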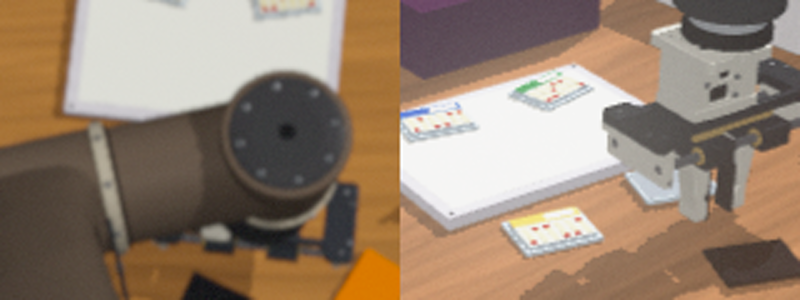

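The crop shows both fingers standing behind the grey card, at about (700,180) in the side half, and clear of the spare card. Next I'll push it to the viewer.

>>> apply_moves --targets '[{"travel":[4,0,1],"roll":0,"jaw":24},{"travel":[4,0,0],"roll":0,"jaw":24},{"travel":[4,0,0],"roll":0,"jaw":24},{"travel":[4,0,0],"roll":0,"jaw":24},{"travel":[4,0,0],"roll":0,"jaw":24},{"travel":[4,0,0],"roll":0,"jaw":24},{"travel":[4,0,0],"roll":0,"jaw":24},{"travel":[4,0,0],"roll":0,"jaw":24},{"travel":[3,0,0],"roll":0,"jaw":24},{"travel":[0,0,0],"roll":0,"jaw":24}]'

```text
clock: 4.1
tool_pos: [0.4641, -0.1153, 0.0235]
orientation: [-180.0, -0.0, -7.7]
force: [0.3, -0.3, -0.1]
opening: 0.0236
gripper_force: 0.0
```

>>> apply_moves --targets '[{"travel":[1,0,0],"roll":0,"jaw":24},{"travel":[1,0,0],"roll":0,"jaw":24},{"travel":[1,0,0],"roll":0,"jaw":24},{"travel":[1,0,0],"roll":0,"jaw":24}]'

```text
clock: 4.5
tool_pos: [0.4674, -0.1159, 0.0235]
orientation: [180.0, 0.0, -7.7]
force: [-1.4, 0.3, 2.1]
opening: 0.0239
gripper_force: 1.1
```

```bash
python3 - <<'E'
from h import *
b=ctrl.snapshot("side")[190:270,310:430,::-1]
cv2.imwrite("pics/c2.png",cv2.resize(b,None,fx=6,fy=6,interpolation=cv2.INTER_CUBIC))
E
```

```text
(no output)
```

View pics/c2.png

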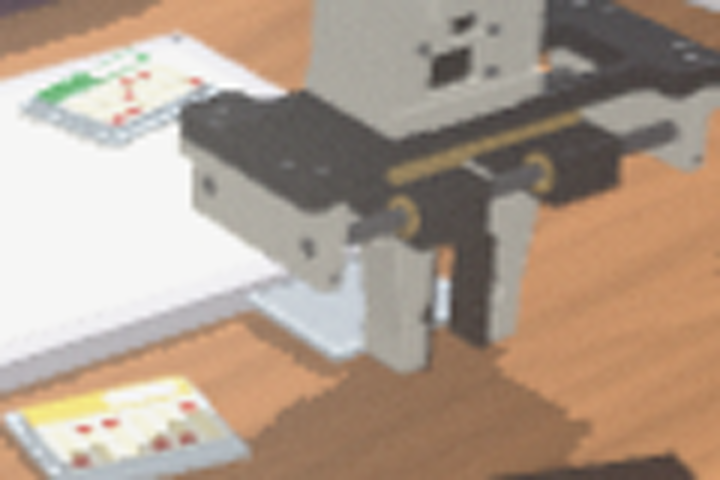

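The card is now square to the fingers, with its front edge at the viewer at about (260,295). Next I'll press until force builds.

>>> apply_moves --targets '[{"travel":[1,0,0],"roll":0,"jaw":24},{"travel":[1,0,0],"roll":0,"jaw":24}]'

```text
clock: 4.75
tool_pos: [0.4676, -0.1162, 0.0232]
orientation: [180.0, 0.2, -7.8]
force: [-8.7, 3.8, 5.1]
opening: 0.0238
gripper_force: 4.2
```

>>> apply_moves --targets '[{"travel":[1,0,0],"roll":0,"jaw":24}]'

```text
clock: 4.85
tool_pos: [0.4676, -0.1163, 0.023]
orientation: [180.0, 0.3, -7.8]
force: [-10.0, 5.6, 6.5]
opening: 0.0236
gripper_force: 5.4
```

>>> apply_moves --targets '[{"travel":[1,0,0],"roll":0,"jaw":24}]'

```text
clock: 4.95
tool_pos: [0.4676, -0.1164, 0.0228]
orientation: [179.9, 0.4, -7.8]
force: [-12.3, 6.7, 9.1]
opening: 0.0237
gripper_force: 6.5
```

>>> apply_moves --targets '[{"travel":[0,0,-1.5],"roll":0,"jaw":24},{"travel":[0,0,-1.5],"roll":0,"jaw":24},{"travel":[0,0,-1.5],"roll":0,"jaw":24},{"travel":[0,0,-1.5],"roll":0,"jaw":24}]'

```text
clock: 5.35
tool_pos: [0.4678, -0.1165, 0.0285]
orientation: [179.9, 0.4, -7.8]
force: [-8.1, 3.1, 0.3]
opening: 0.0242
gripper_force: 4.2
```

```bash
python3 - <<'E'
from h import *
b=ctrl.snapshot("side")[190:270,310:430,::-1]
cv2.imwrite("pics/c3.png",cv2.resize(b,None,fx=6,fy=6,interpolation=cv2.INTER_CUBIC))
E
```

```text
(no output)
```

View pics/c3.png

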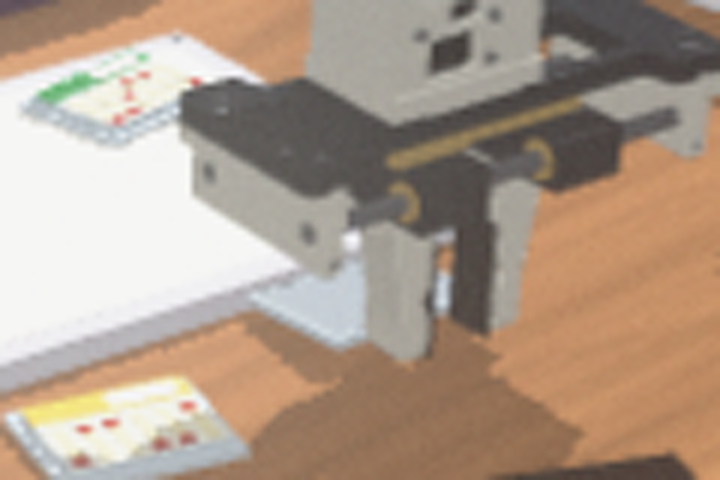

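The card's near corner moved from about (338,357) to (340,347), so its rear is rising with the fingers and contact force remains. I'll keep following the arc.

>>> apply_moves --targets '[{"travel":[0.4,0,-1.5],"roll":0,"jaw":24},{"travel":[0.4,0,-1.5],"roll":0,"jaw":24},{"travel":[0.4,0,-1.5],"roll":0,"jaw":24},{"travel":[0.5,0,-1.5],"roll":0,"jaw":24}]'

```text
clock: 5.8
tool_pos: [0.4687, -0.1167, 0.0343]
orientation: [179.9, 0.5, -7.8]
force: [-10.5, 5.4, 2.1]
opening: 0.0242
gripper_force: 5.6
```

```bash
python3 - <<'E'
from h import *
b=ctrl.snapshot("side")[190:270,310:430,::-1]
cv2.imwrite("pics/c4.png",cv2.resize(b,None,fx=6,fy=6,interpolation=cv2.INTER_CUBIC))
E
```

```text
(no output)
```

View pics/c4.png

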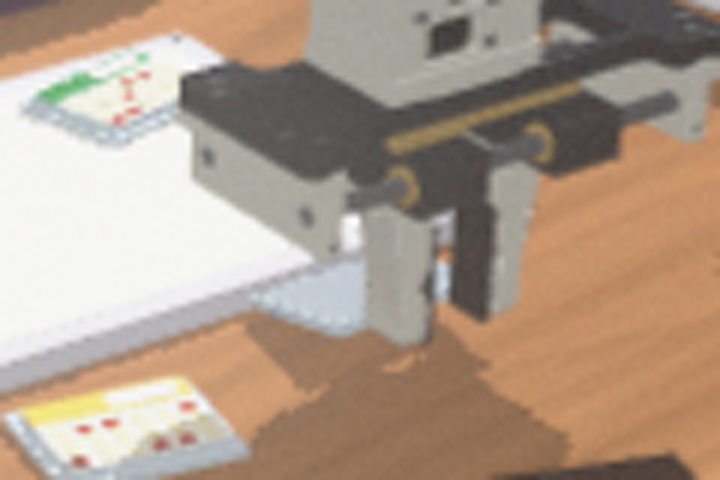

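The rear edge has risen with the fingers, with a corner at about (345,330). The hinge works, so I'll continue.

>>> apply_moves --targets '[{"travel":[0.5,0,-2],"roll":0,"jaw":24},{"travel":[0.5,0,-2],"roll":0,"jaw":24},{"travel":[0.6,0,-2],"roll":0,"jaw":24},{"travel":[0.7,0,-2],"roll":0,"jaw":24},{"travel":[0.8,0,-2],"roll":0,"jaw":24}]'

```text
clock: 6.35
tool_pos: [0.4716, -0.1171, 0.0443]
orientation: [179.9, 0.5, -7.8]
force: [-11.6, 4.3, 4.4]
opening: 0.024
gripper_force: 6.3
```

>>> apply_moves --targets '[{"travel":[0.9,0,-2],"roll":0,"jaw":24},{"travel":[1,0,-2],"roll":0,"jaw":24},{"travel":[1.1,0,-2],"roll":0,"jaw":24},{"travel":[1.2,0,-2],"roll":0,"jaw":24}]'

```text
clock: 6.75
tool_pos: [0.4777, -0.1178, 0.053]
orientation: [179.9, 0.3, -7.8]
force: [-7.5, 0.7, 5.0]
opening: 0.0239
gripper_force: 4.5
```

```bash
python3 - <<'E'
from h import *
b=ctrl.snapshot("side")[190:270,310:430,::-1]
cv2.imwrite("pics/c5.png",cv2.resize(b,None,fx=6,fy=6,interpolation=cv2.INTER_CUBIC))
E
```

```text
(no output)
```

View pics/c5.png

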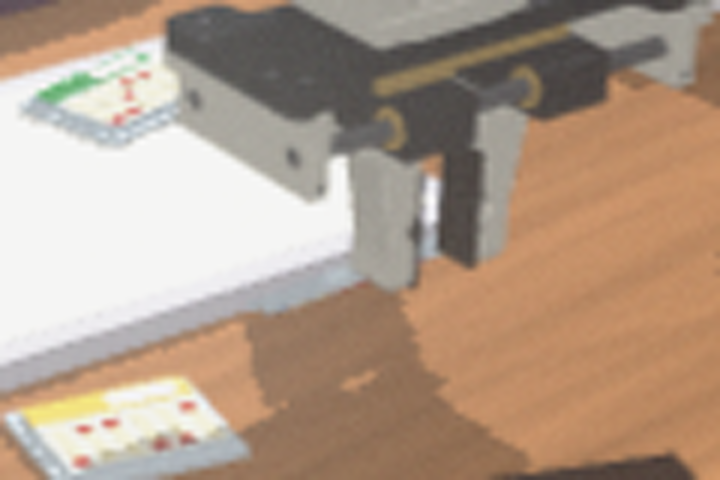

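The card's rear is now up about 35°, and its underside shows below the fingertips at (310,290). I'll follow the arc with more forward motion.

>>> apply_moves --targets '[{"travel":[2,0,-2.3],"roll":0,"jaw":24},{"travel":[2,0,-2.2],"roll":0,"jaw":24},{"travel":[2.2,0,-2],"roll":0,"jaw":24},{"travel":[2.4,0,-2],"roll":0,"jaw":24},{"travel":[2.4,0,-1.8],"roll":0,"jaw":24}]'

```text
clock: 7.3
tool_pos: [0.4886, -0.1193, 0.0638]
orientation: [179.9, 0.3, -7.8]
force: [-10.5, 1.4, 13.1]
opening: 0.0239
gripper_force: 7.7
```

>>> apply_moves --targets '[{"travel":[2.4,0,-1.7],"roll":0,"jaw":24},{"travel":[2.6,0,-1.5],"roll":0,"jaw":24},{"travel":[2.7,0,-1.3],"roll":0,"jaw":24},{"travel":[2.7,0,-1.2],"roll":0,"jaw":24}]'

```text
clock: 7.7
tool_pos: [0.5013, -0.1208, 0.0707]
orientation: [180.0, 0.0, -7.7]
force: [-4.6, -2.0, 12.9]
opening: 0.0244
gripper_force: 5.5
```

```bash
python3 - <<'E'
from h import *
b=ctrl.snapshot("side")[180:260,310:430,::-1]
cv2.imwrite("pics/c6.png",cv2.resize(b,None,fx=6,fy=6,interpolation=cv2.INTER_CUBIC))
# keep unviewed; colour statistics on the viewer edge area
print(b[70-0:80:3,40:60:4].mean((1)).astype(int).tolist())
E
```

```text
[[96, 120, 152], [99, 126, 162], [95, 119, 151], [92, 115, 148]]
```

>>> apply_moves --targets '[{"travel":[2,0,-1.4],"roll":0,"jaw":24},{"travel":[2.2,0,-1.2],"roll":0,"jaw":24},{"travel":[2.2,0,-1],"roll":0,"jaw":24}]'

```text
clock: 8.05
tool_pos: [0.5085, -0.1213, 0.0733]
orientation: [-180.0, -0.0, -7.7]
force: [0.2, 0.0, -0.8]
opening: 0.024
gripper_force: 0.0
```

View pics/c6.png

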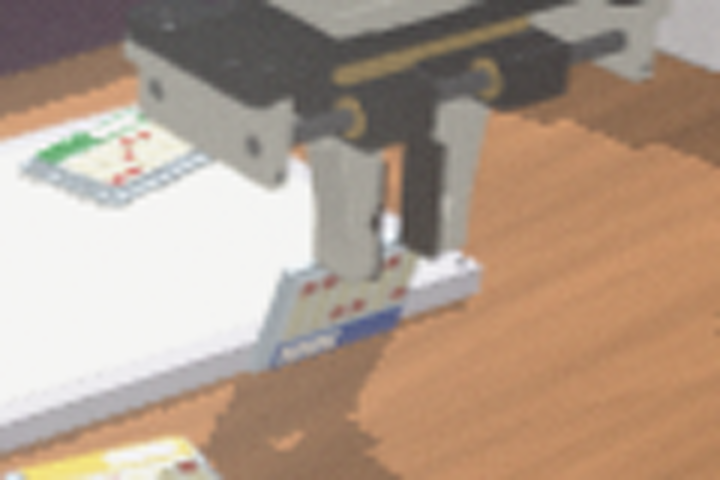

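In that picture, taken before the last step, the card stands steeply against the edge with its printed face toward the robot and its blue label at (335,335). Force has since dropped to zero, so I'll locate the card by colour masks.

```bash
cat >> h.py <<'E'
def blobs(im):
    f=cv2.cvtColor(im,cv2.COLOR_BGR2HSV).astype(int);H,S,V=f[...,0],f[...,1],f[...,2]
    for nm,m in(("blue",(H>100)&(H<128)&(S>100)),("red",((H<8)|(H>172))&(S>120)&(V>110)),("cream",(H>20)&(H<45)&(S>25)&(S<110)&(V>120))):
        n,l,s,c=cv2.connectedComponentsWithStats(m.astype(np.uint8))
        print(nm,[(s[i][:5].tolist()) for i in range(1,n) if s[i][4]>4])
E
python3 - <<'E'
from h import *
print("before");blobs(cv2.resize(cv2.imread("pics/c6.png"),(120,80),interpolation=cv2.INTER_AREA))
s=ctrl.snapshot("side")[:,:,::-1]; cv2.imwrite("pics/s7.png",s); print("now");blobs(s[180:260,310:430].copy())
E
```

```text
before
blue []
red []
cream [[48, 42, 22, 14, 73], [9, 73, 24, 7, 43], [26, 78, 4, 2, 7], [31, 78, 4, 2, 5]]
now
blue []
red []
cream [[28, 21, 3, 3, 5], [55, 40, 13, 10, 47], [47, 46, 7, 9, 34], [9, 73, 24, 7, 55], [31, 78, 4, 2, 5]]
```

The printed face is still visible at the edge and split by the finger, so the card is upright with the fingers behind it. I'll push it over level.

>>> apply_moves --targets '[{"travel":[2,0,0],"roll":0,"jaw":24},{"travel":[2,0,0],"roll":0,"jaw":24},{"travel":[2,0,0],"roll":0,"jaw":24},{"travel":[2,0,0],"roll":0,"jaw":24},{"travel":[2,0,0],"roll":0,"jaw":24}]'

```text
clock: 8.6
tool_pos: [0.5179, -0.1227, 0.0729]
orientation: [180.0, 0.0, -7.7]
force: [-0.8, 0.7, -0.7]
opening: 0.024
gripper_force: 0.0
```

```bash
python3 - <<'E'
from h import *
s=ctrl.snapshot("side")[:,:,::-1]; cv2.imwrite("pics/s8.png",s);blobs(s[180:260,310:430].copy())
E
```

```text
blue []
red []
cream [[28, 21, 3, 3, 5], [60, 38, 6, 12, 36], [53, 42, 6, 6, 27], [46, 44, 6, 10, 44], [10, 73, 23, 7, 58], [31, 78, 4, 2, 5]]
```

>>> apply_moves --targets '[{"travel":[2,0,0],"roll":0,"jaw":24},{"travel":[2,0,0],"roll":0,"jaw":24},{"travel":[2,0,0],"roll":0,"jaw":24},{"travel":[2,0,0],"roll":0,"jaw":24},{"travel":[2,0,0],"roll":0,"jaw":24}]'

```text
clock: 9.15
tool_pos: [0.528, -0.124, 0.0731]
orientation: [180.0, 0.0, -7.7]
force: [-0.5, -0.7, 0.2]
opening: 0.024
gripper_force: 0.0
```

```bash
python3 - <<'E'
from h import *
s=ctrl.snapshot("side")[:,:,::-1]; cv2.imwrite("pics/s9.png",s);blobs(s[180:260,310:430].copy())
E
```

```text
blue [[61, 49, 4, 4, 5]]
red []
cream [[55, 37, 9, 12, 59], [44, 41, 10, 12, 60], [11, 73, 22, 7, 51], [31, 78, 4, 2, 5]]
```

>>> apply_moves --targets '[{"travel":[2,0,0],"roll":0,"jaw":24},{"travel":[2,0,0],"roll":0,"jaw":24},{"travel":[2,0,0],"roll":0,"jaw":24},{"travel":[2,0,0],"roll":0,"jaw":24},{"travel":[2,0,0],"roll":0,"jaw":24},{"travel":[2,0,0],"roll":0,"jaw":24},{"travel":[0,0,0],"roll":0,"jaw":24}]'

```text
clock: 9.9
tool_pos: [0.54, -0.1256, 0.0731]
orientation: [180.0, -0.0, -7.7]
force: [-0.6, 0.4, 0.2]
opening: 0.0242
gripper_force: 0.0
```

```bash
python3 - <<'E'
from h import *
s=ctrl.snapshot("side")[:,:,::-1]; cv2.imwrite("pics/s10.png",s);blobs(s[180:260,310:430].copy())
E
```

```text
blue [[56, 48, 12, 5, 26]]
red []
cream [[10, 73, 23, 7, 53]]
```

>>> apply_moves --targets '[{"travel":[-12,0,0],"roll":0,"jaw":24},{"travel":[-14,0,0],"roll":0,"jaw":24},{"travel":[-15,0,0],"roll":0,"jaw":24},{"travel":[-10,0,0],"roll":0,"jaw":24},{"travel":[0,0,0],"roll":0,"jaw":24}]'

```text
clock: 10.45
tool_pos: [0.4875, -0.1187, 0.0733]
orientation: [-180.0, 0.0, -7.7]
force: [-0.2, -0.7, 0.2]
opening: 0.0239
gripper_force: 0.0
```

```bash
python3 - <<'E'
from h import *
s=ctrl.snapshot("side")[:,:,::-1]; cv2.imwrite("pics/s11.png",s);blobs(s[180:260,310:430].copy())
t=ctrl.snapshot("top")[:,:,::-1]; cv2.imwrite("pics/t11.png",t)
print(proj("side",[[.5325*1e0,-.1,.015]]))
cv2.imwrite("pics/c11.png",np.hstack([cv2.resize(s[170:260,300:420],None,fx=4,fy=4,interpolation=cv2.INTER_CUBIC),cv2.resize(t[180:270,300:380],None,fx=4,fy=4,interpolation=cv2.INTER_CUBIC)]))
E
```

```text
blue [[56, 48, 12, 5, 27]]
red []
cream [[9, 73, 23, 7, 42]]
[[356.7556 234.1243]]
```

View pics/c11.png

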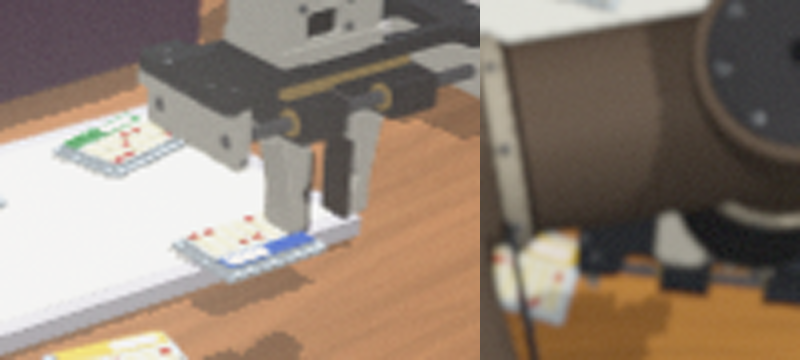

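The final view shows the card lying face up on the viewer and overhanging its front edge, with rear corners at about (232,278) and (327,245) in the crop. Next I'll compute where the trailing edge and the read card are.

```bash
python3 - <<'E'
from h import *
px=[[300+232/4,170+278/4],[300+327/4,170+245/4],[300+174/4,170+246/4],[300+120/4,170+177/4]]
w=ray("side",px,.013)*1000
a=np.deg2rad(-7.7);n=np.array([np.cos(a),np.sin(a)]);t=np.array([-n[1],n[0]])
print("card rearL,rearR,frontL, readcard near corner (n,t):",np.c_[w[:,:2]@n,w[:,:2]@t])
p=ray("top",[[374,177],[323,170],[362,188],[382,189]],.015)[:,:2]*1000;print(np.c_[p@n,p@t])
E
```

```text
card rearL,rearR,frontL, readcard near corner (n,t): [[522.2775 -16.7007]
 [523.4442 -86.8218]
 [570.9267 -12.6938]
 [661.3543 -39.3328]]
[[696.4588 -66.2397]
 [700.8347  70.0882]
 [662.6812 -37.7033]
 [665.7795 -90.2782]]
```

>>> apply_moves --targets '[{"travel":[-4,0,0],"roll":0,"jaw":24},{"travel":[0,0,15],"roll":0,"jaw":24},{"travel":[0,0,15],"roll":0,"jaw":24},{"travel":[0,0,7],"roll":0,"jaw":24},{"travel":[0,0,0],"roll":0,"jaw":24}]'

```text
clock: 11.05
tool_pos: [0.4847, -0.1184, 0.0352]
orientation: [180.0, 0.1, -7.7]
force: [0.3, -0.3, 0.1]
opening: 0.0237
gripper_force: 0.0
```

>>> apply_moves --targets '[{"travel":[3,0,0],"roll":0,"jaw":24},{"travel":[3,0,0],"roll":0,"jaw":24},{"travel":[3,0,0],"roll":0,"jaw":24},{"travel":[3,0,0],"roll":0,"jaw":24},{"travel":[2,0,0],"roll":0,"jaw":24},{"travel":[2,0,0],"roll":0,"jaw":24},{"travel":[2,0,0],"roll":0,"jaw":24},{"travel":[2,0,0],"roll":0,"jaw":24},{"travel":[2,0,0],"roll":0,"jaw":24},{"travel":[2,0,0],"roll":0,"jaw":24}]'

```text
clock: 12.05
tool_pos: [0.5091, -0.1215, 0.0361]
orientation: [180.0, 0.0, -7.7]
force: [-0.5, -0.3, 0.0]
opening: 0.0238
gripper_force: 0.1
```

>>> apply_moves --targets '[{"travel":[2.5,0,0],"roll":0,"jaw":24},{"travel":[2.5,0,0],"roll":0,"jaw":24},{"travel":[2.5,0,0],"roll":0,"jaw":24},{"travel":[2.5,0,0],"roll":0,"jaw":24},{"travel":[2.5,0,0],"roll":0,"jaw":24},{"travel":[2.5,0,0],"roll":0,"jaw":24},{"travel":[2.5,0,0],"roll":0,"jaw":24},{"travel":[2.5,0,0],"roll":0,"jaw":24},{"travel":[2.5,0,0],"roll":0,"jaw":24},{"travel":[2.5,0,0],"roll":0,"jaw":24}]'

```text
clock: 13.05
tool_pos: [0.534, -0.1248, 0.0361]
orientation: [-180.0, 0.0, -7.7]
force: [-0.8, -1.2, -0.0]
opening: 0.0239
gripper_force: 0.1
```

>>> apply_moves --targets '[{"travel":[2.5,0,0],"roll":0,"jaw":24},{"travel":[2.5,0,0],"roll":0,"jaw":24},{"travel":[2.5,0,0],"roll":0,"jaw":24},{"travel":[2.5,0,0],"roll":0,"jaw":24},{"travel":[1,0,0],"roll":0,"jaw":24},{"travel":[0,0,0],"roll":0,"jaw":24}]'

```text
clock: 13.65
tool_pos: [0.5449, -0.1263, 0.0361]
orientation: [-180.0, -0.0, -7.7]
force: [0.1, 0.2, -0.5]
opening: 0.0239
gripper_force: 0.0
```

Now I'll retreat straight back, then up and away to the left for a clear look.

>>> apply_moves --targets '[{"travel":[-3,0,0],"roll":0,"jaw":24},{"travel":[-15,0,0],"roll":0,"jaw":24},{"travel":[-25,0,-15],"roll":0,"jaw":24},{"travel":[-25,0,-40],"roll":0,"jaw":24},{"travel":[0,0,-48],"roll":0,"jaw":24},{"travel":[0,0,-48],"roll":0,"jaw":24},{"travel":[0,0,-48],"roll":0,"jaw":24},{"travel":[0,-45,0],"roll":0,"jaw":24},{"travel":[0,-45,0],"roll":0,"jaw":24},{"travel":[0,-45,0],"roll":0,"jaw":24}]'

```text
clock: 14.65
tool_pos: [0.4951, 0.0178, 0.2359]
orientation: [-179.9, -0.1, -7.8]
force: [1.0, -1.1, -0.1]
opening: 0.024
gripper_force: 0.0
```

>>> apply_moves --targets '[{"travel":[0,-45,0],"roll":0,"jaw":24},{"travel":[0,-45,0],"roll":0,"jaw":24},{"travel":[0,-45,0],"roll":0,"jaw":24},{"travel":[0,-45,0],"roll":0,"jaw":24},{"travel":[0,-45,0],"roll":0,"jaw":24},{"travel":[0,-45,0],"roll":0,"jaw":24},{"travel":[0,-45,0],"roll":0,"jaw":24},{"travel":[0,0,0],"roll":0,"jaw":24}]'

```text
clock: 15.45
tool_pos: [0.5378, 0.3332, 0.2339]
orientation: [180.0, 0.0, -7.5]
force: [-0.4, -0.7, 0.2]
opening: 0.0241
gripper_force: 0.0
```

```bash
python3 - <<'E'
from h import *
a=np.deg2rad(-7.7);n=np.array([np.cos(a),np.sin(a)]);t=np.array([-n[1],n[0]])
d={}
for c in("top","side"):
    s=np.ascontiguousarray(ctrl.snapshot(c)[:,:,::-1]); cv2.imwrite(f"pics/{c}F.png",s); o=cv2.imread(f"pics/{c}0.png")
    df=(np.abs(s.astype(int)-o).max(2)>28).astype(np.uint8)
    k,l,st,ce=cv2.connectedComponentsWithStats(df)
    print(c,[(st[i].tolist()) for i in range(1,k) if st[i][4]>25])
    q=[[ -.088+.1,0]];
    # changed pixels on the viewer front half -> card footprint
    ys,xs=np.nonzero(df); w=ray(c,np.c_[xs,ys],.016)[:,:2]*1000; u=np.c_[w@n-644.5,w@t-11.7]
    m=(u[:,0]>-97)&(u[:,0]<0)&(u[:,1]>-120)&(u[:,1]<-10)
    print(u[m].min(0),u[m].max(0),m.sum())
E
```

```text
top [[62, 105, 44, 12, 287], [0, 117, 202, 119, 12518], [349, 207, 27, 18, 165], [0, 225, 284, 255, 31188], [344, 235, 36, 32, 715], [0, 353, 41, 48, 1392], [290, 409, 33, 15, 228], [340, 411, 10, 8, 44], [323, 413, 13, 5, 39], [349, 421, 24, 31, 253], [335, 425, 11, 3, 27], [288, 426, 20, 23, 74], [78, 474, 23, 6, 85]]
[-77.6969 -91.7537] [-26.8747 -22.9226] 242
side [[0, 0, 235, 395, 41778], [527, 0, 113, 284, 21668], [498, 210, 44, 88, 1524], [564, 212, 45, 33, 479], [331, 216, 38, 18, 284], [358, 235, 40, 20, 553], [599, 298, 17, 44, 425], [136, 335, 12, 13, 75], [568, 343, 72, 59, 1188], [611, 377, 8, 6, 31], [603, 384, 12, 8, 42], [0, 391, 6, 32, 146], [0, 401, 89, 70, 3262], [417, 431, 35, 49, 582], [579, 474, 13, 6, 43]]
[-85.7231 -94.0364] [-24.2672 -15.6932] 286
```

```bash
python3 -c "
from plant import ctrl
print(ctrl.close_job())"
```

```text
the job is handed in; nothing more can be done
None
```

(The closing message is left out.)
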